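Clear the fixture board and hold it out over the riser's edge to the gauge

TASK

Take the scraper block, sweep the three loose metal chips off the fixture board with it, and set the scraper back down on the bench. Then slide the board straight out over the riser's outer edge, without lifting it off the riser or letting it tip, until its end is level with the gauge's pointer. It would tip if let go: finish while still holding it by its handle, flat and still; do not touch the chips with the fingers, and leave the other things on the bench where they are.

Things in the scene. Friction and masses are not known exactly. Their poses are not given: they have to be found in the camera images.
- riser: Grey raised block fixed to the bench, 90 (x) x 200 (y) x 70 mm high, on which the board lies. Origin: centre of its underside on the bench; z up. Its own -y direction is outward, to the robot's right (yaw within 0.15 rad).
- riser_edge (a point): Middle of the riser's outer top edge (its -y end), 70 mm above the bench; axes as the riser's.
- board: Loose plywood fixture board, 110 (x) x 260 (y) x 12 mm thick, 0.36 to 0.54 kg, lying flat on the riser and 10 mm wider than it on each side. Origin: centre of its underside (70 mm above the bench), z up, its -y end is the outer end. A wooden cross handle is fixed on its top near the rear (+y) end. Its centre of mass lies about 122 mm from its rear end. At the start it overhangs the riser's outer edge by 10 to 40 mm; at the goal by 160 to 185 mm.
- board_handle (a point): Centre of the board's cross handle, an upright wooden slab 60 (along the board's x) x 18 (along y, the way to grip it) x 44 mm tall, standing on the board's top; this point is half-way up it, 22 mm above the board's top, 100 mm from the board's middle towards the rear end. Axes as the board's.
- board_end (a point): Middle of the top edge of the board's outer (-y) end, 230 mm from the handle's centre. Axes as the board's.
- gauge: Setting gauge fixed to the bench on the far side of the board's path: square foot of 36 mm, thin post 102 mm high, horizontal conical pointer. Origin: centre of the foot's underside; axes parallel to the riser's.
- gauge_tip (a point): Tip of the gauge's pointer, level with the board's top (82 mm above the bench), 70 mm from the riser's centre line; it points across the board's path (along the riser's -x) and marks where the board's outer end must come to. The pointer is 15 mm clear of the board's long side. Axes as the riser's.
- scraper: Loose grey scraper block standing on its flat rubber lip on the bench, to the right, 120 mm long (y), 56 mm high, 0.12 kg. Lip 24 (x) x 120 (y) x 6 mm; above it a body 18 mm thick (x): full length up to 18 mm, then a handle 60 mm long (y) up to the top. Origin: centre of the lip's underside.
- scraper_grip (a point): Point to grip the scraper across its 18 mm thickness (its x axis), 36 mm above the lip's underside, 20 mm below its top; on its centre line.
- chip1_mid (a point): Centre of loose steel chip 1 of 3, about 14 x 11 x 9 mm, 12 g, lying on the board's top in its outer half, within 27 mm of its long centre line and 17 to 108 mm from its middle towards the outer end; this point is 4.5 mm above the board's top.
- chip2_mid (a point): Centre of loose steel chip 2 of 3, about 12 x 12 x 9 mm, 12 g, lying on the board's top in its outer half, within 27 mm of its long centre line and 17 to 108 mm from its middle towards the outer end; this point is 4.5 mm above the board's top.
- chip3_mid (a point): Centre of loose steel chip 3 of 3, about 15 x 9 x 9 mm, 12 g, lying on the board's top in its outer half, within 27 mm of its long centre line and 17 to 108 mm from its middle towards the outer end; this point is 4.5 mm above the board's top.
- spool: Bystander, to be left alone: solder spool 58 mm across, 36 mm high, standing under the board's path (34 mm lower than the board). Origin: centre of its underside.
- tape: Bystander, to be left alone: tape roll 67 mm across, 20 mm high, beyond the riser's outer end, on the far side. Origin: centre of its underside.
Not all that is in view belongs to the job. What is shaped like the scraper but green is not meant.

How it is judged:
On the way, in this order (a step that is already met when the one before it is completed fails the run):
1. the scraper is held, lifted off the bench (contact force between the fingers and scraper above 1 N and height (world z) of scraper above 0.03 m), for 0.2 s.
2. all three chips are off the board, swept off with the scraper still in hand, the board level and within 40 mm of its start (height (world z) of each of chip1_mid, chip2_mid, chip3_mid below 0.055 m and contact force between the fingers and scraper above 1 N and distance of board from where it was at the start of the episode below 0.04 m and angle between board's own z axis and vertical below 0.06 rad), for 0.1 s.
3. the scraper is down on the bench and let go, the board not yet slid out (height (world z) of scraper below 0.025 m and contact force between the fingers and scraper below 0.1 N and distance of board from where it was at the start of the episode below 0.04 m), for 0.2 s.
At the end, for the whole second after the job is handed in: Fingers hold the handle (over 1 N); board's end within 6 mm of the pointer along the slide and 13 mm of the riser's centre line, straight within 0.08 rad, level within 0.04, still, resting on the riser, touching no gauge or scraper; chips below board level; scraper on the bench, let go (height (world z) of each of chip1_mid, chip2_mid, chip3_mid below 0.055 m and y of board_end in the frame of gauge_tip between -0.006 and 0.006 m and x of board_end in the frame of riser between -0.013 and 0.013 m and angle between the y axis of board and the y axis of riser, either way round below 0.08 rad and angle between board's own z axis and vertical below 0.04 rad and height (world z) of board between 0.066 and 0.074 m and contact force between the fingers and board above 1 N and contact force between board and riser above 0.2 N and contact force between board and gauge below 0.2 N and contact force between each of board, the fingers and scraper below 0.1 N and distance between the grasp point and board_handle below 0.05 m and linear speed of board below 0.02 m/s and height (world z) of scraper below 0.025 m); the arm keeps its last pose, push and grip.
It fails at once if the fingers touch a chip (contact force between the fingers and chip1 above 0.5 N or contact force between the fingers and chip2 above 0.5 N or contact force between the fingers and chip3 above 0.5 N).
It fails at once if the board tips (more than 0.12 rad) (angle between board's own z axis and vertical above 0.12 rad).
It fails at once if the board is lifted off the riser (more than 15 mm) (height (world z) of board above 0.085 m).
It fails at once if a bystander is moved more than 30 mm (distance of any of spool, tape from where it was at the start of the episode above 0.03 m).
It also fails if it takes over 56 s, if anything falls off the work surface, if the arm or the gripper's body presses on something with over 40 N, if the wrist force passes 120 N, or if a joint passes its speed limit or range.

ROBOT

A 6-joint arm with a two-finger parallel gripper is mounted at the origin on the work surface; the furniture and walls round the work are solid. World frame = base frame: x ahead of the robot, y to its left, z up, the work surface at z = 0. Lengths are in m, angles in rad, forces in N, time in s.
With the tool pointing down it reaches from about 0.275 to 0.825 m from the base axis. Payload 4.9 kg.
Tool frame: the origin (TCP) lies at the very end of the fingers, on their centre line; the grasp point (between the pads) lies 19 mm behind it; z points along the fingers, y is the line along which they close (so a half turn about z gives the same grasp; the last joint's range is limited). The gripper opens to 85 mm and grips with 20 to 120 N. Pads are 22 mm wide; open, the fingers measure 114 mm over their backs; the gripper's body (76 mm by 85 mm) begins 54 mm behind the grasp point. The pads swing forward as they close: fully open they stand 13 mm farther back than shut.
Start: joints at [-1.29, 0.326, -0.193, 1.052, 0, 1.437], TCP at [0.222, -0.503, 0.231] pointing down, gripper open.
Joint ranges: [-2.65, 2.65], [-0.97, 1.79], [-1.3, 1.35], [-1.93, 2.1], [-1.47, 1.37], [-3.14, 3.14]. Speed limits (rad/s): [2.57, 2.57, 3.14, 3.14, 3.14, 3.14].

INTERFACE

Orientations are given as a rotation vector (axis times angle).
In Python, from cell import * gives the robot as it stands. Calls block until the motion is done:
- move_ptp(position, orientation): joint-space move of the TCP to a pose.
- move_straight(position, frame=None, max_speed=0.15): straight line of the TCP; frame=None keeps the orientation; max_speed is the mean speed in m/s.
- set_joints(angles): joint-space move.
- open_gripper() and grasp(): open the fingers fully, or close them until they stop; the grip force is fixed at half the most.
- sleep(seconds).
- ik(position, orientation): joint angles nearest the present ones, or None.
- observe(): the state.
- grab_frame(name): name is "scene" or "top"; returns (picture, depth): 420x560x3 uint8, red, green, blue; 420x560 float32, m along the optical axis (not along the pixel's ray), 0 where there is no reading.
- camera_params(name): a dict with "fx", "fy", "cx", "cy" (pixels), "R" (3x3) and "t" (3): a world point X has camera coordinates R X + t. Camera axes: x right, y down, z forward; pixel columns grow to the right and rows downward; lengths in m; the calibration is good to about 2 mm. A picture is of the moment at which its call begins. camera_params takes no time and is no camera call.
A pose or a line that the arm cannot do raises Unreachable and nothing moves.
- finish_job(): hands the job in; it is judged then, once.
The state is a dict: "t": time; "joints": joint angles; "joint_vel": joint speeds; "effort": joint torques, N m; "ee_pos": TCP position; "tool_rot": TCP orientation; "force": force on the tool from outside, world axes, zero at the start; "moment": the same for the moment, N m; "opening": opening from 0.0 (shut) to 1.0 (fully open); "finger_force": force on a finger pad.
Only numpy, scipy, OpenCV 4.12 (cv2) and the standard library are available. Lean on these libraries where they do the work, as an engineer would, in place of code of your own. Each camera call takes 0.05 s, during which the arm holds its last target. There are 200 camera calls.

## Working session

There is one attempt and no reset: what is moved stays moved. The work goes in short steps, each a Python script; the robot and the scene stay as the last script left them, time stands still between calls to the robot, and variables do not carry over. Pictures are saved under pics/ and viewed, at most 10 in all, crops included, and the job is handed in when it is done.

```bash
mkdir -p pics; ls; python3 - <<'E'
from cell import *
import cv2,numpy as np
for n in("scene","top"):
    p,d=grab_frame(n); np.savez(f"pics/{n}0.npz",p=p,d=d); cv2.imwrite(f"pics/{n}0.png",p[:,:,::-1])
    print(camera_params(n))
o=observe();print(o)
E
```

```text
pics
{'fx': 428.66311548888905, 'fy': 428.66311548888905, 'cx': 279.57800959197743, 'cy': 211.41902332879417, 'R': array([[-0.55671882,  0.83069478, -0.00321604],
       [ 0.41991849,  0.27807826, -0.86391026],
       [-0.71675143, -0.48230558, -0.5036355 ]]), 't': array([ 0.3249328 , -0.07903621,  1.26721214])}
{'fx': 396.70508489112365, 'fy': 396.70508489112365, 'cx': 272.55230714334243, 'cy': 206.42139908886742, 'R': array([[-0.0283742 , -0.99934331,  0.02253543],
       [-0.98922553,  0.02483342, -0.14427805],
       [ 0.14362368, -0.02638639, -0.98928055]]), 't': array([-0.08899553,  0.45885978,  0.87036433])}
{'t': 0.1, 'joints': array([-1.29022031e+00,  3.26893562e-01, -1.93479712e-01,  1.05202371e+00,
       -8.58463081e-06,  1.43662013e+00]), 'joint_vel': array([ 0.00011995, -0.00376824,  0.00244549,  0.00030593, -0.00052139,
        0.00076229]), 'effort': array([ 7.07992131e-04, -4.44240940e+01,  2.63037103e+01,  7.85198354e-03,
       -5.97913868e-05,  4.26746851e-06]), 'ee_pos': array([ 0.22150156, -0.5028457 ,  0.23056878]), 'tool_rot': array([-3.07272097e+00, -6.46503194e-01,  1.97231272e-04]), 'force': array([-0.19084139,  0.04171544,  0.14116914]), 'moment': array([-0.01548587, -0.0194893 , -0.04973497]), 'finger_force': 0.0, 'opening': 0.9977375234541794}
```

View pics/scene0.png

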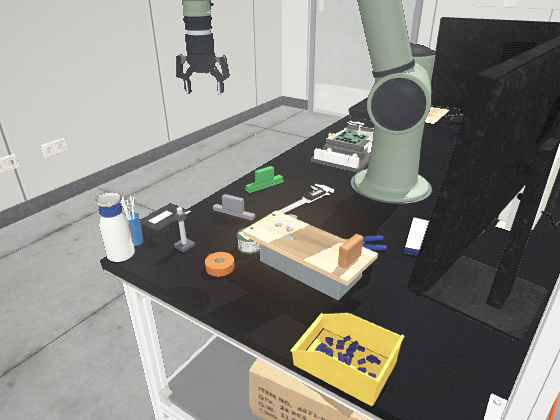

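View pics/top0.png

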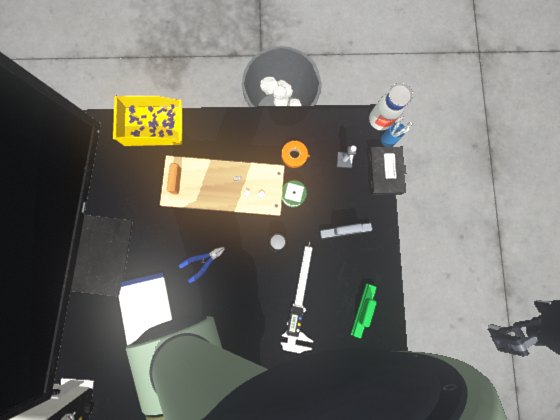

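The top view shows the grey scraper at about (346,230) and its lookalike, the green block, at (365,310). The caliper at (300,300) and the grey disc at (278,241) are clutter. The board spans (160–284, 155–215), with its handle at (174,178), chip candidates near (237,178), (249,192) and (262,193), and the gauge at (346,155). By its description, the grey block is the scraper. I'll check that in a close crop.

```bash
cat > h.py <<'E'
import numpy as np,cv2
from cell import *
def ray(n,uv,z):
    c=camera_params(n);R,t=c["R"],c["t"];o=-R.T@t
    uv=np.atleast_2d(uv);d=np.c_[(uv[:,0]-c["cx"])/c["fx"],(uv[:,1]-c["cy"])/c["fy"],np.ones(len(uv))]@R
    return o+d*((z-o[2])/d[:,2])[:,None]
def cloud(n,d):
    c=camera_params(n);v,u=np.mgrid[:d.shape[0],:d.shape[1]]
    P=np.stack([(u-c["cx"])/c["fx"]*d,(v-c["cy"])/c["fy"]*d,d],-1)-c["t"]
    P=P@c["R"];P[d<=0]=np.nan;return P
def proj(n,X):
    c=camera_params(n);q=np.atleast_2d(X)@c["R"].T+c["t"];return np.c_[q[:,0]/q[:,2]*c["fx"]+c["cx"],q[:,1]/q[:,2]*c["fy"]+c["cy"]]
E
python3 - <<'E'
from h import *
z=np.load("pics/top0.npz");p,d=z["p"],z["d"]
cv2.imwrite("pics/crop1.png",cv2.resize(p[135:255,150:410,::-1],None,fx=3,fy=3,interpolation=cv2.INTER_CUBIC))
P=cloud("top",d);Z=P[...,2]
print("bench z",np.nanmedian(Z[225:260,240:270]))
hsv=cv2.cvtColor(p,cv2.COLOR_RGB2HSV)
m=np.zeros(Z.shape,np.uint8);m[140:225,150:300]=(abs(Z-.082)<.006)[140:225,150:300]
n,l,s,c=cv2.connectedComponentsWithStats(m);k=1+s[1:,4].argmax();m=(l==k).astype(np.uint8)
cs=max(cv2.findContours(m,0,2)[0],key=cv2.contourArea)
q=ray("top",cs[:,0,:].astype(float),.082)
r=cv2.minAreaRect((q[:,:2]*1000).astype(np.float32));print("board",r,cv2.boxPoints(r).round(1))
def blob(name,lo,hi,roi,zp):
    m=np.zeros(Z.shape,np.uint8);a,b,e,f=roi;m[a:b,e:f]=((Z>lo)&(Z<hi))[a:b,e:f]
    n,l,s,c=cv2.connectedComponentsWithStats(m)
    for k in range(1,n):
        if s[k,4]<4: continue
        q=ray("top",np.argwhere(l==k)[:,::-1].astype(float),zp)[:,:2]*1000
        print(name,c[k].round(1),s[k,4],"z",np.nanmedian(Z[l==k]).round(4),cv2.minAreaRect(q.astype(np.float32)),q.mean(0).round(1))
blob("handle",.11,.14,(140,225,150,300),.126)
blob("chip",.0865,.1,(150,220,190,290),.091)
blob("scrTop",.045,.07,(215,245,310,380),.056)
blob("scrall",.012,.07,(215,245,310,380),.018)
blob("gauge",.015,.12,(135,175,325,365),.09)
E
```

```text
bench z -0.0008883022570761796
board ((499.2734375, 8.018333435058594), (259.3519592285156, 110.19132995605469), 83.81401824951172) [[ 430.5 -115. ]
 [ 540.1 -126.8]
 [ 568.   131. ]
 [ 458.5  142.9]]
handle [172.5 177.4] 288 z 0.1243 ((508.60791015625, 105.34300231933594), (20.473539352416992, 61.418617248535156), 83.79206848144531) [508.6 105.4]
chip [237.  178.2] 27 z 0.0889 ((511.85003662109375, -24.90044593811035), (12.972003936767578, 8.798041343688965), 88.65065002441406) [511.4 -24.8]
chip [246.8 192.6] 29 z 0.0888 ((479.3827209472656, -45.1439323425293), (11.55875301361084, 10.773160934448242), 62.617767333984375) [479.4 -45.4]
chip [260.8 193.9] 30 z 0.0886 ((475.84356689453125, -75.06859588623047), (10.680763244628906, 12.564865112304688), 25.499418258666992) [475.8 -75.3]
scrTop [348.9 228.8] 214 z 0.0544 ((398.8475341796875, -268.65252685546875), (17.84713363647461, 59.585350036621094), 6.541242599487305) [ 398.7 -268.6]
scrall [345.9 229.9] 427 z 0.0461 ((400.2304992675781, -269.1848449707031), (20.256370544433594, 119.602294921875), 7.0164971351623535) [ 399.7 -269.6]
gauge [349.8 153.2] 135 z 0.0857 ((561.3355102539062, -272.6170654296875), (21.280254364013672, 38.41977310180664), 63.75960159301758) [ 561.7 -272.2]
```

View pics/crop1.png

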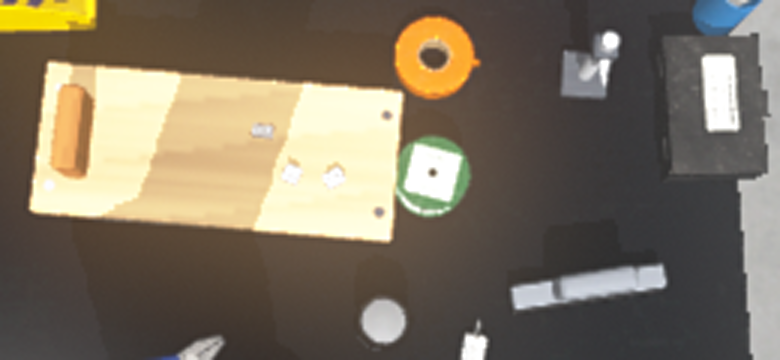

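The crop confirms the grey block (crop 590,285) is the scraper, standing upright with its handle in the middle. The chips lie on the board at crop (262,130), (291,172) and (333,176), and the small dark dots near the corners are flat screws. Next I'll measure the riser and the gauge pointer.

```bash
python3 - <<'E'
from h import *
z=np.load("pics/scene0.npz");p,d=z["p"],z["d"];P=cloud("scene",d)
w=np.load("pics/top0.npz");pt,dt=w["p"],w["d"];T=cloud("top",dt)
u=np.array([-.107,-.9943]);x=np.array([.9943,-.107]);c=np.array([.4993,.008])
Q=P.reshape(-1,3);Q=Q[np.isfinite(Q).all(1)]
r=Q[:,:2]-c;bx=r@x;by=-(r@u)
s=(Q[:,2]>.015)&(Q[:,2]<.06)&(abs(bx-.045)<.02)&(abs(by)<.14)
print("riser side pts",s.sum(),"bx med",np.median(bx[s]))
s&=abs(bx-np.median(bx[s]))<.01
f=np.polyfit(by[s],bx[s],1);print("slope,int",f,"by range",by[s].min(),by[s].max(),"resid",np.std(bx[s]-np.polyval(f,by[s])))
# gauge points
for n,C in(("scene",P),("top",T)):
    A=C.reshape(-1,3);A=A[np.isfinite(A).all(1)];g=A[(abs(A[:,0]-.55)<.06)&(abs(A[:,1]+.272)<.04)&(A[:,2]>.065)]
    r=g[:,:2]-c;print(n,len(g));print(np.c_[r@x,-(r@u),g[:,2]].round(4)[:60])
print(proj("scene",[[.55,-.27,.05]]))
a=cv2.resize(p[190:260,150:220,::-1],(400,400),interpolation=cv2.INTER_CUBIC)
b=cv2.resize(pt[130:180,325:375,::-1],(400,400),interpolation=cv2.INTER_CUBIC)
cv2.imwrite("pics/g.png",np.hstack([a,b]))
E
```

```text
riser side pts 1437 bx med 0.03950453266207289
slope,int [-0.01545913  0.03965208] by range -0.09068330612213847 0.10765105137824504 resid 0.0012528608246789113
scene 143
[[ 0.0958 -0.2821  0.1032]
 [ 0.0943 -0.2805  0.1031]
 [ 0.0932 -0.2784  0.1033]
 [ 0.1013 -0.2784  0.1044]
 [ 0.0983 -0.279   0.1028]
 [ 0.0976 -0.2763  0.1035]
 [ 0.0976 -0.2726  0.1049]
 [ 0.0951 -0.2725  0.1038]
 [ 0.103  -0.2765  0.1033]
 [ 0.1016 -0.2747  0.1033]
 [ 0.1005 -0.2726  0.1036]
 [ 0.0999 -0.2698  0.1043]
 [ 0.096  -0.2716  0.102 ]
 [ 0.1039 -0.2757  0.1014]
 [ 0.1034 -0.2727  0.1023]
 [ 0.1009 -0.2725  0.1013]
 [ 0.0995 -0.2709  0.1013]
 [ 0.0949 -0.2737  0.0982]
 [ 0.1045 -0.2753  0.0993]
 [ 0.103  -0.2737  0.0993]
 [ 0.1017 -0.272   0.0993]
 [ 0.1001 -0.2706  0.0991]
 [ 0.0981 -0.2697  0.0986]
 [ 0.0753 -0.2756  0.0861]
 [ 0.0713 -0.2775  0.0836]
 [ 0.0716 -0.2733  0.0853]
 [ 0.1034 -0.2775  0.0955]
 [ 0.1035 -0.2735  0.097 ]
 [ 0.1022 -0.2717  0.0971]
 [ 0.0995 -0.2719  0.0958]
 [ 0.0977 -0.2707  0.0955]
 [ 0.0944 -0.2718  0.0936]
 [ 0.0913 -0.2724  0.0919]
 [ 0.0857 -0.2766  0.0878]
 [ 0.0833 -
[... 1650 characters left out ...]
0994 -0.27    0.0894]
 [ 0.0977 -0.2711  0.0953]
 [ 0.0971 -0.2727  0.098 ]
 [ 0.0961 -0.2741  0.1018]
 [ 0.0959 -0.276   0.1028]
 [ 0.0963 -0.2783  0.1023]
 [ 0.1009 -0.2835  0.0883]
 [ 0.0992 -0.2673  0.0814]
 [ 0.0971 -0.2681  0.0889]
 [ 0.0966 -0.2699  0.091 ]
 [ 0.0961 -0.2716  0.0932]
 [ 0.0958 -0.2734  0.095 ]
 [ 0.0955 -0.2753  0.0965]
 [ 0.0948 -0.2769  0.0993]
 [ 0.0963 -0.2799  0.0951]
 [ 0.0982 -0.2833  0.0896]
 [ 0.0966 -0.2673  0.0824]
 [ 0.0944 -0.2679  0.0902]
 [ 0.0948 -0.2702  0.0897]
 [ 0.0948 -0.2723  0.0902]
 [ 0.0954 -0.2748  0.0889]
 [ 0.0954 -0.2769  0.0895]
 [ 0.0952 -0.2788  0.0908]
 [ 0.0952 -0.2808  0.0915]
 [ 0.0961 -0.2835  0.0891]]
[[189.41735194 226.16404998]]
```

View pics/g.png

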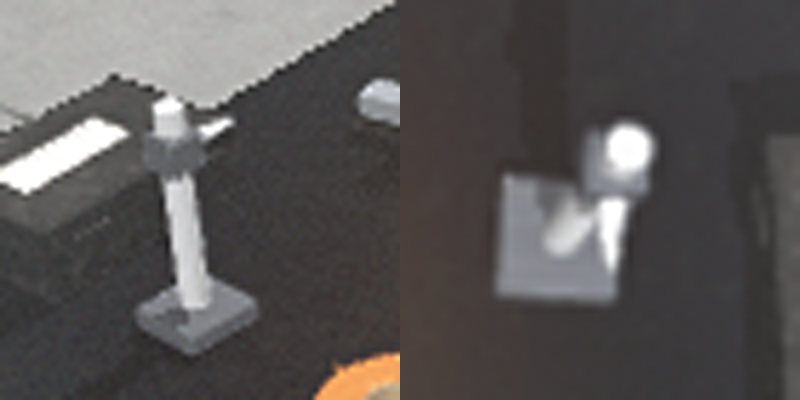

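```bash
cat >> h.py <<'E'
from scipy.spatial.transform import Rotation as Ro
def down(yaw):  # tool z down, tool y at angle yaw in the xy plane
    y=np.array([np.cos(yaw),np.sin(yaw),0]);z=np.array([0,0,-1.]);return Ro.from_matrix(np.c_[np.cross(y,z),y,z]).as_rotvec()
def best(pos,yaw):
    q0=observe()["joints"];s=[(np.abs(np.array(q)-q0).max(),r) for r in(down(yaw),down(yaw+np.pi)) if (q:=ik(pos,r)) is not None]
    return min(s,key=lambda a:a[0])
BC=np.array([.4993,.008]);BX=np.array([.9943,-.107]);BY=np.array([.107,.9943]);BYAW=-.107
def B(bx,by,z): return [*(BC+bx*BX+by*BY),z]
E
python3 - <<'E'
from h import *
for n,uv in(("top",(350.9,163.9)),("scene",(190.6,210.9))):
    t=ray(n,uv,.082)[0];r=t[:2]-BC;print(n,t,"bx,by",r@BX,r@BY)
s=[.3993,-.269];dq,r=best([*s,.13],.12);print("dq",dq,r)
for q in([*s,.13],[*s,.017]): print(ik(q,r))
for q in(B(.042,-.058,.16),B(-.064,-.058,.1005)): print(best(q,BYAW))
move_ptp([*s,.13],r);move_straight([*s,.017],max_speed=.08);o=observe();print(o["ee_pos"],o["force"])
grasp();o=observe();print(o["t"],o["ee_pos"],o["opening"],o["finger_force"],o["force"])
move_straight([*s,.17]);o=observe();print(o["t"],o["ee_pos"],o["opening"],o["finger_force"],o["force"])
p,d=grab_frame("scene");q=proj("scene",[[*s,.15]])[0].astype(int);print(q)
c=p[max(q[1]-75,0):q[1]+75,q[0]-100:q[0]+100,::-1];cv2.imwrite("pics/held.png",cv2.resize(c,None,fx=3,fy=3))
E
```

```text
top [ 0.53969125 -0.27525696  0.082     ] bx,by 0.07046951343060769 -0.2773205310820332
scene [ 0.5361772  -0.27493496  0.082     ] bx,by 0.06694103666850726 -0.27737637430852913
dq 0.7321362037019652 [2.08423754 2.3506506  0.        ]
[-0.7463124   0.30056414 -0.51530658  0.7549256   0.          0.70448393]
[-0.7463124   0.4691529  -0.62879011  0.47285331  0.          0.70448393]
(np.float64(1.0519582224661532), array([2.3370535 , 2.09947264, 0.        ]))
(np.float64(1.0194682266817143), array([2.3370535 , 2.09947264, 0.        ]))
[ 0.39963111 -0.2692949   0.01743587] [ 0.82891245 -0.40810267  0.11429574]
3.4667 [ 0.39941212 -0.26913473  0.01716613] 0.20362609670374082 58.921061754226685 [0.11189396 0.94791331 2.89499192]
4.6333 [ 0.39875482 -0.2685044   0.16913802] 0.20313826602667295 58.66272747516632 [-0.87578708  0.35649944 -0.75607688]
[229 163]
```

View pics/held.png

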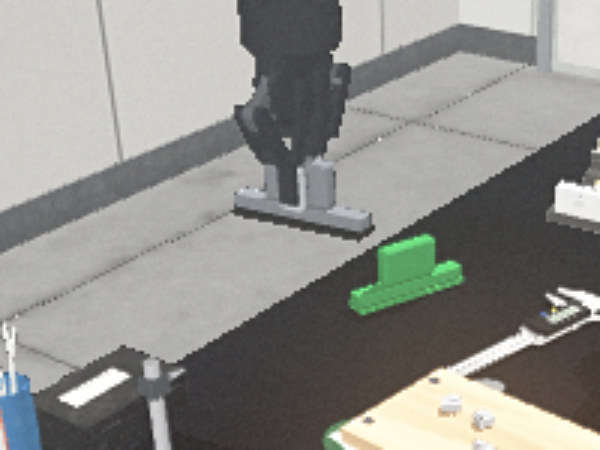

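The scraper is held level in the fingers (crop 300,210), and the chips are untouched at crop (450,405), (483,420) and (483,447). Now the sweep towards the robot side.

```bash
python3 - <<'E'
from h import *
_,r=best(B(.042,-.058,.17),BYAW)
move_ptp(B(.042,-.058,.17),r)
move_straight(B(.042,-.058,.1015),max_speed=.08);o=observe();print(o["ee_pos"],B(.042,-.058,.1015),o["force"])
move_straight(B(-.066,-.058,.1015),max_speed=.07);o=observe();print(o["t"],o["ee_pos"],o["force"],o["finger_force"])
sleep(.3);move_straight(B(-.066,-.058,.18));
dx=[.385,-.28,.18];move_ptp(dx,best(dx,.12)[1]);o=observe();print(o["t"],o["finger_force"])
p,d=grab_frame("top");cv2.imwrite("pics/sw.png",cv2.resize(p[135:255,150:410,::-1],None,fx=3,fy=3,interpolation=cv2.INTER_CUBIC));np.savez("pics/top1.npz",p=p,d=d)
E
```

```text
[ 0.53529065 -0.05431397  0.10196146] [np.float64(0.5348546), np.float64(-0.0541634), 0.1015] [ 0.20281743 -0.2343541  -1.24724188]
8.3833 [ 0.42789913 -0.04271589  0.10153291] [-0.16342438 -1.12523247 -1.57113603] 58.560935854911804
10.3083 58.555503487586975
```

View pics/sw.png

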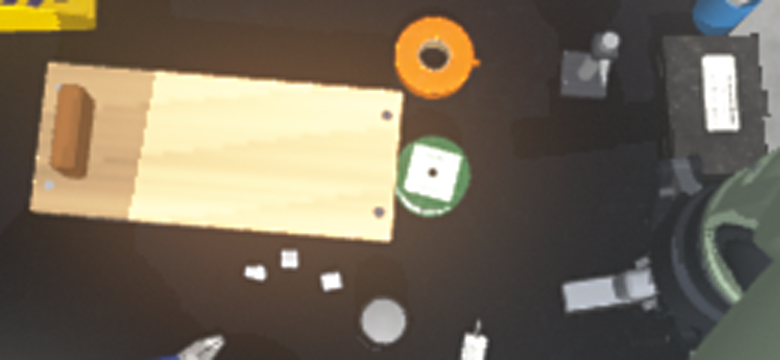

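All three chips are on the bench, at crop (255,272), (290,259) and (331,281), and the board has not moved. Next I set the scraper down and grip the handle.

```bash
python3 - <<'E'
from h import *
move_straight([.385,-.28,.03],max_speed=.1);move_straight([.385,-.28,.0175],max_speed=.03);o=observe();print(o["t"],o["ee_pos"],o["force"])
open_gripper();sleep(.2);move_straight([.385,-.28,.2])
h=B(0,.099,.2);dq,r=best(h,BYAW+np.pi/2);print(dq,ik(h,r),ik(B(.0015,-.049,.089),r))
move_ptp(h,r)
p,d=grab_frame("scene");cv2.imwrite("pics/s2.png",p[120:330,100:400,::-1].repeat(2,0).repeat(2,1))
move_straight(B(0,.099,.089),max_speed=.08);o=observe();print(o["ee_pos"],o["force"])
grasp();o=observe();print(o["t"],o["ee_pos"],o["opening"],o["finger_force"],o["force"],o["moment"])
E
```

```text
12.575 [ 0.38484778 -0.2798481   0.01720572] [ 0.39725818  0.45077596 -0.71888016]
0.8480661615395424 [ 0.06401341  0.29659369 -0.31852053  0.95568211  0.          0.17101341] [-0.23087587  0.3798541  -0.52368272  0.6672595   0.         -0.12387587]
[0.51034241 0.10648602 0.08948228] [-0.38358844 -0.29423898  0.75845912]
18.525 [0.5099934  0.10633031 0.0891998 ] 0.2007017627388179 59.28470492362976 [-0.15300276 -0.14852739  2.02100278] [-0.12132793  0.14027151 -0.0654562 ]
```

View pics/s2.png

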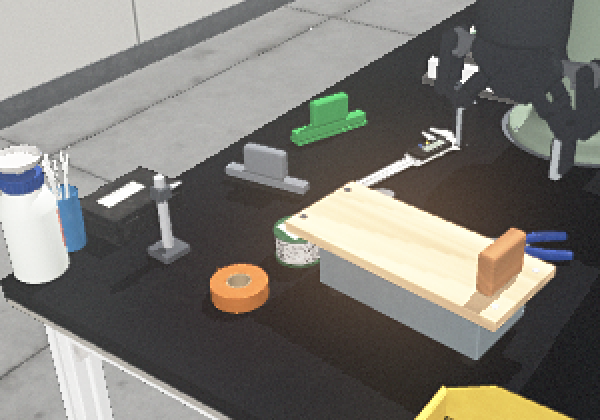

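The scraper stands upright and released at crop (265,165), and the board is clear. I'll slide most of the way now, then check the end against the pointer from the top.

```bash
cat > meas.py <<'E'
from h import *
def meas(k):
    p,d=grab_frame("top");P=cloud("top",d);Z=P[...,2]
    m=np.zeros(Z.shape,np.uint8);roi=(slice(135,225),slice(150,385));m[roi]=((abs(Z-.082)<.006)&(p[...,0]>p[...,2]+25.))[roi]
    n,l,s,c=cv2.connectedComponentsWithStats(m);m=(l==1+s[1:,4].argmax()).astype(np.uint8)
    cs=max(cv2.findContours(m,0,2)[0],key=cv2.contourArea);q=ray("top",cs[:,0,:].astype(float),.082)[:,:2]-BC
    Q=np.c_[q@BX,q@BY]*1000;e=Q[abs(Q[:,0])<35];ys=np.percentile(e[:,1],3)
    e=e[e[:,1]<e[:,1].min()+8];f=np.polyfit(e[:,0],e[:,1],1)
    side=[np.median(Q[(Q[:,1]<ys+90)&(Q[:,1]>ys+12)&(np.sign(Q[:,0])==g),0]) for g in(-1,1)]
    print("end by",np.median(e[:,1]).round(1),"slope",f[0].round(3),"sides",np.round(side,1))
    cv2.imwrite(f"pics/{k}.png",cv2.resize(p[135:255,150:410,::-1],None,fx=3,fy=3,interpolation=cv2.INTER_CUBIC))
    np.savez(f"pics/{k}.npz",p=p,d=d)
E
python3 - <<'E'
from meas import *
meas("a0")
for b in(.07,.03,-.01,-.038):
    move_straight(B(.0015*(.099-b)/.147,b,.089),max_speed=.06);o=observe();print(o["t"],o["ee_pos"],o["force"].round(2),o["moment"].round(2),o["finger_force"].round(1))
meas("a1")
E
```

```text
end by -127.6 slope -0.0 sides [-52.2  53.1]Traceback (most recent call last):
  File "<stdin>", line 4, in <module>
AttributeError: 'float' object has no attribute 'round'
```

```bash
python3 - <<'E'
from meas import *
for b in(.03,-.01,-.038):
    move_straight(B(.0015*(.099-b)/.147,b,.089),max_speed=.06);o=observe();print(o["t"],o["ee_pos"],o["force"].round(2),o["moment"].round(2),o["finger_force"])
meas("a1")
E
```

```text
20.025 [0.50338465 0.037861   0.08917735] [0.75 2.82 4.5 ] [ 0.42 -0.03 -0.01] 59.626593589782715
20.8417 [ 0.49959463 -0.00178505  0.08919319] [0.52 3.67 5.2 ] [ 0.55 -0.1  -0.02] 59.6481853723526
21.4583 [ 0.49690989 -0.02954076  0.08922815] [0.76 3.   6.05] [ 0.68 -0.12 -0.07] 59.691985845565796
end by -264.5 slope -0.863 sides [-52.3  55.8]
```

View pics/a1.png

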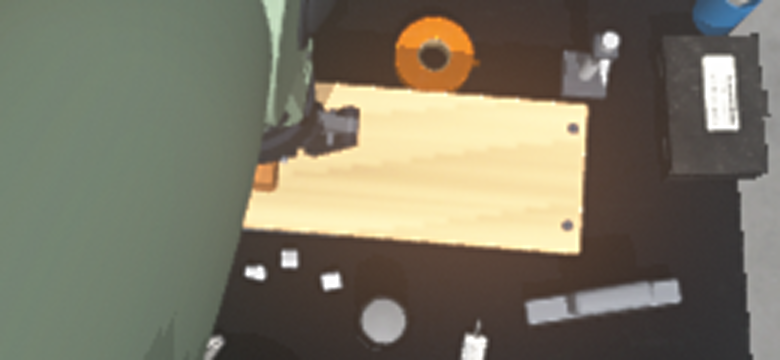

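The board's end is at crop x≈585, just short of the pointer at crop (605,75), and is straight. The scraper lies clear beneath and beside it. By the measurements about 12 mm is left.

```bash
python3 - <<'E'
from meas import *
move_straight(B(.0015,-.0503,.089),max_speed=.03);sleep(.5);o=observe();print(o["t"],o["ee_pos"],B(.0015,-.0503,.089),o["force"].round(2),o["moment"].round(2),o["finger_force"])
p,d=grab_frame("scene");np.savez("pics/s3.npz",p=p,d=d)
meas("a2")
# tilt and riser offset from scene depth
P=cloud("scene",d).reshape(-1,3);P=P[np.isfinite(P).all(1)];r=P[:,:2]-BC;bx=r@BX;by=r@BY
s=(abs(P[:,2]-.082)<.012)&(abs(bx)<.045)&(by<-.09)&(by>-.265)
A=np.c_[bx[s],by[s],np.ones(s.sum())];print("plane",np.linalg.lstsq(A,P[s,2],rcond=None)[0],s.sum())
t=p[180:270,150:300,::-1];q=np.load("pics/a2.npz")["p"][130:220,270:420,::-1]
cv2.imwrite("pics/fin.png",cv2.resize(np.vstack([t,q]),None,fx=3.3,fy=3.3,interpolation=cv2.INTER_CUBIC))
E
```

```text
22.5667 [ 0.49574675 -0.0410431   0.08929699] [np.float64(0.49540935), np.float64(-0.042173789999999996), 0.089] [1.62 4.61 6.5 ] [ 1.07 -0.05 -0.04] 59.866594076156616
end by -275.0 slope 0.022 sides [-52.2  55.7]
plane [-0.0017746   0.00381914  0.08424466] 1547
```

View pics/fin.png

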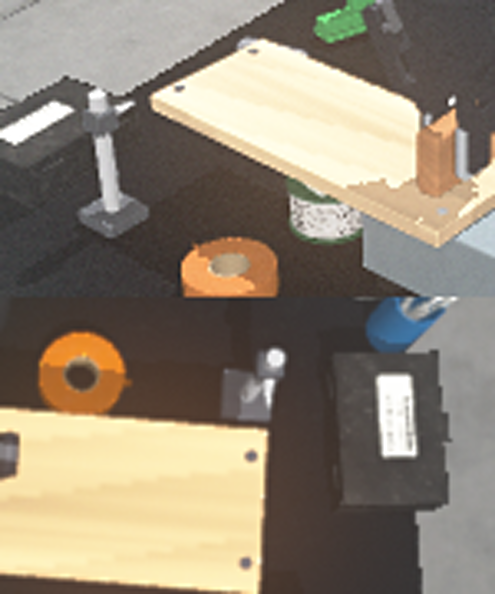

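The end edge is about 1 px (2 mm) short of the tip, the board is flat (tilt about 0.004), and the handle is held. I'll nudge it about 1.5 mm further and hand in.

```bash
python3 - <<'E'
from meas import *
move_straight(B(.0015,-.0518,.089),max_speed=.02);sleep(.5);meas("a3");o=observe();print(o["t"],o["ee_pos"],o["finger_force"],o["force"].round(2))
print(finish_job())
E
```

```text
end by -277.1 slope -0.001 sides [-52.3  55.3]
23.4667 [ 0.49560074 -0.0422131   0.08932283] 59.84896659851074 [-0.12  6.12  6.77]
the job is handed in; nothing more can be done
None
```

The job is handed in (no verdict was shown): all three chips were swept off and the scraper was set back on the bench. The board was slid out flat to within about 1–2 mm of the pointer by camera and is still held by its handle.

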